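# Close the shielded vial store and screw down its captive nut

### The job

Close the shielded vial store: lift its cover plate by the captive knurled nut, lower it so that both dowel pins come up through their holes and the plate lies flat on the deck, then screw the nut down clockwise, regripping as often as needed, until it is fully home and hand-tight on the plate. Leave the things lying around where they are.

Things in the scene. Friction and masses are not known exactly. Their poses are not given: they have to be found in the camera images.
- source_store: Shielded two-vial store, a grey block fixed to the worktop, flange 134 x 200 mm (x by y), bright steel deck 98 x 162 mm on top, 75 mm above the worktop. Origin: centre of its underside; z up, y along its length. A threaded stud stands at the deck's centre. (Behind the middle of the worktop stands a tall bench shield with a window, from x = 0.57 m back, between y = -0.13 and 0.18 m: keep clear of it.)
- store_deck (a point): Centre of the store's deck, on its top surface (z up, y along the length). Two bullet-nosed dowel pins, 10 mm thick, 17 mm high (the top 6 mm tapered), stand on it at (x, y) = (+28, +62) and (-28, -62) mm. Two open wells of 28 mm with vials lie at y = +43 and -43 mm; the stud at the centre stands in a round recess of 42 mm.
- stud_tip (a point): Top of the store's upright threaded steel stud, 33 mm above the deck's centre. 18 mm core, 26 mm over the coarse right-hand thread (8 mm per turn), which begins about 30 mm above the deck. Its phase to the nut's thread is unknown: the nut first rests on it 9 to 16 mm above home, so about 1.1 to 2 turns are needed.
- cover_plate: Cover plate of the store, metal, 84 x 150 x 10 mm (x by y by z), about 0.5 kg, lying flat on the worktop. Origin: centre of its underside; z up. Through holes of 11.5 mm for the dowels at (x, y) = (+28, +62) and (-28, -62) mm; it fits either way round (turned by half a turn). In its central hole sits the captive hand nut, by which it is lifted.
- cover_mid (a point): Centre of the cover plate, half-way through its thickness (5 mm above its underside); axes as the plate's. 5 mm above the deck's centre when the plate is seated.
- clamp_nut: Captive hand nut: round, knurled, 48 to 50 mm across, 42 mm tall, bore right through, 0.15 kg; its sleeve slides and turns in the plate and cannot come out. It turns with slight friction (0.08 N m), so the plate roughly keeps its heading when carried by the nut. Clockwise from above screws it down, 8 mm per turn. Origin: on its axis, on its lower face; z up.
- nut_grip (a point): Point on the nut's axis 30 mm above its lower face (12 mm below its top), a good height to grip it across any diameter; 60 mm above the worktop while the plate lies there, 115 mm above it when the nut is home on the store. Hand-tight means a torque of about 0.5 N m; the nut may turn up to about a third of a turn between reaching the plate and growing tight.
- nut_collar (a joint): How far the nut has come down along its axis from its raised position in the plate, in m: 0 with its lower face 20 mm above the plate's top (so it stands when the plate lies on the worktop or hangs from the nut), 0.020 with its lower face on the plate (home).
- lab_timer: Bystander: small white timer, 66 x 62 x 19 mm; origin at the centre of its underside.
- pen_dosimeter: Bystander: dark pen dosimeter, 110 mm long, lying; origin at its underside.
- lead_pig: Bystander: grey lead pot with a knob, 57 mm across, 93 mm tall; origin at the centre of its underside.
- syringe_shield: Bystander: metal syringe shield, a tube 68 mm long, 24 mm wide, lying; origin at its underside.

How it is judged (in metres and radians):
On the way:
1. the cover plate lies flat on the deck with both dowel pins through their holes, the nut not yet screwed home (horizontal distance between cover_mid and store_deck below 0.0025 m and z of cover_mid in the frame of store_deck below 0.0065 m and angle between the x axis of cover_mid and the x axis of store_deck, either way round below 0.05 rad and value of joint nut_collar below 0.015 m), for 0.1 s.
At the end, for the whole second after the job is handed in: The plate lies flat on the deck (within 1.5 mm) over both dowels, centred within 2.5 mm; the nut is home (its lower face within 1 mm of the plate) and tight, pressing on the plate with more than 8 N; bystanders are not shifted by more than 30 mm (horizontal distance between cover_mid and store_deck below 0.0025 m and z of cover_mid in the frame of store_deck below 0.0065 m and angle between the x axis of cover_mid and the x axis of store_deck, either way round below 0.05 rad and value of joint nut_collar above 0.019 m and contact force between clamp_nut and cover_plate above 8 N); the robot touches nothing.
It fails at once if a bystander (timer, pen dosimeter, lead pot, syringe shield) is shifted by more than 30 mm (distance of any of lab_timer, pen_dosimeter, lead_pig, syringe_shield from where it was at the start of the episode above 0.03 m).
It also fails if it takes over 72 s, if anything falls off the work surface, if the arm or the gripper's body presses on something with over 40 N, if the wrist force passes 120 N, or if a joint passes its speed limit or range.

### The arm

A 7-joint arm with a two-finger parallel gripper is mounted at the origin on a cart in front of the work surface, level with it; the furniture and walls round the work are solid. World frame = base frame: x ahead of the robot, y to its left, z up, the work surface at z = 0. Lengths are in mm, angles in rad, forces in N, time in s.
With the tool pointing down it reaches from about 425 to 875 mm from the base axis. Payload 4.7 kg.
Tool frame: the origin (TCP) lies midway between the tips of the shut fingers; the grasp point (between the pads) lies 19 mm behind it; z points along the fingers, y is the direction in which the jaws open and shut (so a half turn about z gives the same grasp; the last joint's range is limited). The gripper opens to 87 mm and grips with 3 to 60 N. Pads are 19 mm wide; open, the fingers measure 117 mm over their backs; the gripper's body (75 mm by 190 mm) begins 51 mm behind the grasp point.
Start: joints at [1.117, 0.321, -0.07, 1.45, 0.023, 1.371, -0.057], TCP at [293.085, -580.198, 192.287] pointing down, gripper open.
Joint ranges: [-2.86, 2.86], [-0.3, 2.09], [-1.38, 1.24], [0.06, 2.45], [-1.56, 4.7], [0.09, 2.05], [-2.69, 2.69]. Speed limits (rad/s): [2.57, 2.57, 3.14, 3.14, 3.14, 3.14, 3.14].

### API

Orientations are given as a 3x3 rotation matrix whose columns are the frame's x, y, z axes.
In Python, from rig import get_obs, capture, get_calibration, job_done, masks_of gives the robot as it stands.
- The arm moves only by the tool carry_out, never from a script. Its argument "motion" is text: rows parted by semicolons, each of 5 numbers parted by spaces: the finger opening in mm, from 0 to 87, then the shift along the world's x, y, z in mm, then the turn about the world's z in rad. A call has 1 to 5 rows; each row is the pose to reach, as a shift and turn from the pose measured when the call began; what a row does not reach only later rows make up. A row lasts 1/10 s, in which the tool goes at most 50 mm and 8.59 degrees, less where a joint would pass 70% of its speed; a pose out of reach is approached as far as the arm can. A call with a gripper value outside its range is refused whole. The fingers move at their own pace and stop on an object; "newtons" is the grip in N (left out, the last holds). Time passes only in rows, so rows that repeat a pose let the fingers close. It gives the time, the measured TCP pose, the force and the opening at its end, in the units of the state.
- get_obs(): the state, without advancing time (a new reading comes with each control period).
- capture(name): name is "scene" or "top" or "wrist"; returns the picture (480x640x3 uint8, blue, green, red); there is no depth.
- get_calibration(name): a dict with "vertical_fov" (degrees; the focal length in pixels is half the picture's height over the tangent of half this angle, whatever the lens; pixels are square), "cx", "cy" (the principal point, pixels), "k1" (the pictures are not rectified: a ray, as slopes to the right and down, at radius r is drawn at 1 + k1 r^2 times it, then the intrinsics apply), "R" (3x3) and "t" (3): a world point X has camera coordinates R X + t. Camera axes: x right, y down, z forward; pixel columns grow to the right and rows downward; lengths in mm; the calibration is good to about 2 mm. A picture is of the moment at which its call begins: read the wrist's pose just before it. get_calibration takes no time and is no camera call; for the wrist camera it gives the pose at the moment of the call.
- job_done(): hands the job in, once; it reports no verdict.
Trained networks look in the newest picture that a camera, given by its name, has taken for a name from the list of things; names that differ only in an ending like _2 or _b are one class to them, and where a whole thing is asked for, a point or a joint stands for the part that bears it (a point fixed in the world has none). Each returns a list of dicts, best first, with "score" (0 to 1); they miss things now and then, are a little off and sometimes report something else, mostly with a low value. They report only what shows in the picture. A call takes as long as a camera call.
- masks_of(camera, name): "region" (480x640 bool, what is visible of it) and "box" ([left, top, right, bottom] in pixels, round what is visible of it).
The state is a dict: "time": time; "joints": joint angles; "joint_velocities": joint speeds; "joint_torque": joint torques, N m; "ee_pos": TCP position; "ee_rot": TCP orientation; "contact_force": force on the tool from outside, world axes, zero at the start; "ft_torque": the same for the moment, N m; "opening": finger opening in mm.
Only numpy, scipy, OpenCV 4.12 (cv2) and the standard library are available. Lean on these libraries where they do the work, as an engineer would, in place of code of your own. Each camera call takes 0.05 s, during which the arm holds its last target. There are 200 camera calls.

## Working session

There is one attempt and no reset: what is moved stays moved. The work goes in short steps, Python scripts to look and compute and a tool call to move; the robot and the scene stay as the last step left them, time stands still between calls to the robot, and variables do not carry over. Pictures are saved under pics/ and viewed, about 8 in all and at most 12, crops included, and the job is handed in when it is done.

Besides the shell and the picture viewer there is one more tool, called after "Call:" as name(argument=value, ...), one argument or row to a line, values as JSON. carry_out: Moves the arm, as the interface text tells. Its arguments: {"type":"object","properties":{"motion":{"type":"string"},"newtons":{"type":"number"}},"required":["motion"]}

```bash
mkdir -p pics; ls; cat > h.py <<'E'
import numpy as np, cv2
from rig import get_obs, capture, get_calibration, job_done, masks_of
def K(c):
    f=240/np.tan(np.radians(c["vertical_fov"])/2); return f
def ray(c,u,v):
    f=K(c); d=np.array([(u-c["cx"])/f,(v-c["cy"])/f]); s=d.copy()
    for _ in range(30): s=d/(1+c["k1"]*(s@s))
    R=np.array(c["R"]);t=np.array(c["t"]).ravel()
    return -R.T@t, R.T@np.array([s[0],s[1],1])
def on_z(c,u,v,z):
    o,d=ray(c,u,v); return o+d*(z-o[2])/d[2]
def proj(c,X):
    X=np.atleast_2d(X); p=X@np.array(c["R"]).T+np.array(c["t"]).ravel(); s=p[:,:2]/p[:,2:]
    s=s*(1+c["k1"]*(s**2).sum(1,keepdims=True)); return s*K(c)+[c["cx"],c["cy"]]
E
python3 - <<'E'
from h import *
for n in ["top","scene"]:
    im=capture(n); cv2.imwrite(f"pics/{n}0.png",im); c=get_calibration(n)
    print(n,c["vertical_fov"],c["k1"],-np.array(c["R"]).T@np.array(c["t"]).ravel())
    for k in ["source_store","cover_plate","clamp_nut","lab_timer","pen_dosimeter","lead_pig","syringe_shield"]:
        for m in masks_of(n,k)[:2]:
            ys,xs=np.nonzero(m["region"]); 
            print(k,round(m["score"],2),m["box"],on_z(c,xs.mean(),ys.mean(),0).round(0)[:2])
o=get_obs();print(o["time"],o["ee_rot"],o["opening"])
E
```

```text
pics
top 43.93738764656553 -0.01939461284740473 [ 302.90764882  -14.16547756 1546.22468234]
source_store 0.96 [360.5, 203.8, 449.0, 265.1] [ 482. -235.]
source_store 0.52 [492.1, 199.1, 524.3, 226.1] [ 538. -505.]
cover_plate 0.79 [203.6, 213.8, 271.3, 259.7] [468. 205.]
clamp_nut 0.76 [223.2, 224.9, 244.3, 241.6] [473. 212.]
lab_timer 0.61 [293.2, 204.4, 322.1, 234.0] [521.  11.]
pen_dosimeter 0.48 [294.1, 256.3, 341.5, 264.6] [403.  -0.]
lead_pig 0.63 [491.0, 200.4, 522.9, 228.4] [ 537. -505.]
syringe_shield 0.78 [127.0, 220.0, 155.5, 232.2] [490. 458.]
scene 55.90595047370388 -0.005797762542035096 [-465.23411143 -811.94793344  852.56200443]
source_store 0.91 [343.5, 258.1, 414.2, 315.1] [ 514. -214.]
cover_plate 0.56 [252.7, 227.4, 296.1, 259.6] [479. 220.]
clamp_nut 0.73 [268.1, 224.9, 276.9, 248.8] [515. 263.]
clamp_nut 0.53 [252.0, 227.0, 297.0, 259.1] [479. 222.]
lab_timer 0.54 [313.3, 253.2, 331.4, 267.9] [526.  22.]
lead_pig 0.75 [454.6, 297.0, 477.1, 330.5] [ 573. -479.]
lead_pig 0.2 [253.1, 226.8, 295.8, 261.1] [480. 220.]
0.8 [[ 8.92508086e-01  4.51031391e-01  2.57076949e-05]
 [ 4.51031390e-01 -8.92508077e-01 -1.36172008e-04]
 [-3.84735250e-05  1.33129596e-04 -9.99999990e-01]] 87.15926105289297
```

```bash
python3 - <<'E'
from h import *
im=cv2.imread("pics/top0.png")
a=cv2.resize(im[190:280,110:290],None,fx=4.4,fy=4.4,interpolation=2)[:300]
b=cv2.resize(im[190:280,350:530],None,fx=4.4,fy=4.4,interpolation=2)
a=cv2.resize(im[195:263,190:350],(800,340),interpolation=2);b=cv2.resize(im[195:270,355:535],(624,260),interpolation=2)
o=np.zeros((600,800,3),np.uint8);o[:340]=a;o[340:,:624]=b
cv2.imwrite("pics/c1.png",o)
E
```

```text
(no output)
```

View pics/c1.png

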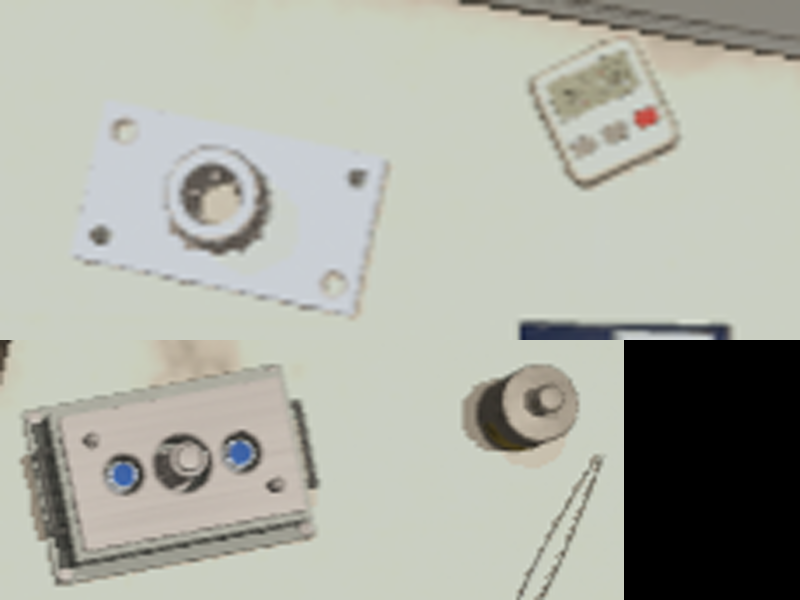

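View pics/scene0.png

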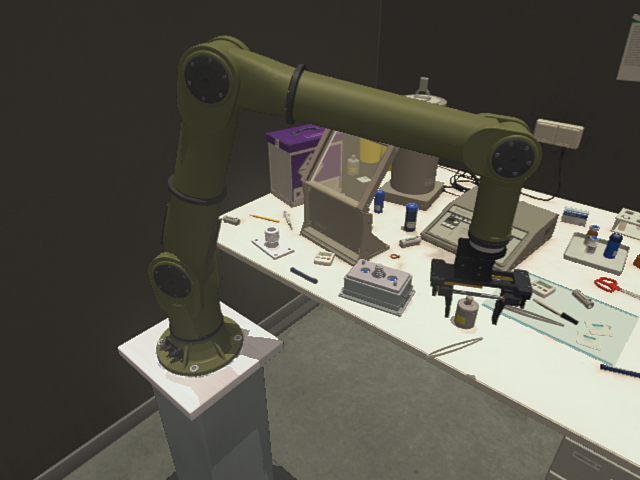

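```bash
python3 - <<'E'
from h import *
c=get_calibration("top")
A=lambda x,y:(190+(x+.5)/5-.5,195+(y+.5)/5-.5)
B=lambda x,y:(355+(x+.5)/3.467-.5,195+(y-340+.5)/3.467-.5)
for n,p,z in [("hUL",A(124,130),10),("hLR",A(333,282),10),("bUR",A(357,178),10),("bLL",A(100,235),10),("nuttop",A(212,192),72)]: print(n,on_z(c,*p,z).round(1))
for n,p,z in [("pUL",B(90,440),92),("pLR",B(276,485),92),("stud",B(190,456),108)]: print(n,on_z(c,*p,z).round(1))
o=get_obs(); w=get_calibration("wrist"); R=np.array(w["R"]); 
cw=-R.T@np.array(w["t"]).ravel(); E=np.array(o["ee_rot"])
print("cam in tool",E.T@(cw-o["ee_pos"])); print(E.T@R.T, w["vertical_fov"],w["k1"],w["cx"],w["cy"])
print(o["contact_force"],o["ft_torque"],o["joints"])
E
```

```text
hUL [505.8 260.8  10. ]
hLR [428.3 149.6  10. ]
bUR [482.7 138.7  10. ]
bLL [450.6 271.3  10. ]
nuttop [467.2 204.7  72. ]
pUL [ 495.  -163.7   92. ]
pLR [ 465.1 -296.1   92. ]
stud [ 482.8 -232.5  108. ]
cam in tool [  65.87454168    0.19913135 -193.17960026]
[[-6.23591136e-04 -9.69575470e-01 -2.44791786e-01]
 [ 9.99999799e-01 -5.76192699e-04 -2.65240531e-04]
 [ 1.16123473e-04 -2.44791902e-01  9.69575635e-01]] 69.63474789428312 -0.0014056267257123922 319.35906240690844 235.36070628723257
[-0.11100994  0.43554671 -0.43261581] [-0.01064543 -0.00985606  0.0211758 ] [ 1.11705538  0.32097977 -0.07012605  1.45049511  0.02260434  1.37077258
 -0.05686481]
```

Call:
carry_out(
  motion="87 21 40 0 0.145; 87 42 80 0 0.29; 87 63 120 0 0.435; 87 84 160 0 0.58; 87 105 200 0 0.725",
)

```text
time: 1.3
ee_pos: [398.7, -378.6, 192.5]
ee_rot: [[0.364, 0.932, 0.0], [0.932, -0.364, -0.001], [-0.0, 0.001, -1.0]]
contact_force: [0.5, -0.6, 0.3]
opening: 87.0
```

Call:
carry_out(
  motion="87 21 38 0 0.145; 87 42 76 0 0.29; 87 63 114 0 0.435; 87 81 149 0 0.576; 87 81 149 0 0.576",
)

```text
time: 1.8
ee_pos: [483.0, -222.5, 193.2]
ee_rot: [[-0.215, 0.977, 0.003], [0.977, 0.215, 0.002], [0.001, 0.003, -1.0]]
contact_force: [0.9, -0.4, 0.6]
opening: 87.0
```

```bash
python3 - <<'E'
from h import *
import json
o=get_obs(); c=get_calibration("wrist"); im=capture("wrist"); cv2.imwrite("pics/ws.png",im)
json.dump({k:np.array(v).tolist() for k,v in c.items() if k!="name"},open("ws.json","w"))
print(o["ee_pos"],o["joints"],np.abs(o["joint_velocities"]).max())
y=np.radians(11.6);R=np.array([[np.cos(y),-np.sin(y)],[np.sin(y),np.cos(y)]])
for p,z in [((28,62),92),((-28,-62),92),((0,0),108)]:
    print(proj(c,[*(np.array([480,-230])+R@p),z]).round(1))
E
```

```text
[ 482.9895742  -222.49016204  193.19233006] [ 0.81182857  0.09089338 -0.45225934  1.7308038   0.03790789  1.32701858
  0.56890962] 0.08616541746595255
[[348.7 162.3]]
[[283.4 298.8]]
[[314.2 238.5]]
```

View pics/ws.png

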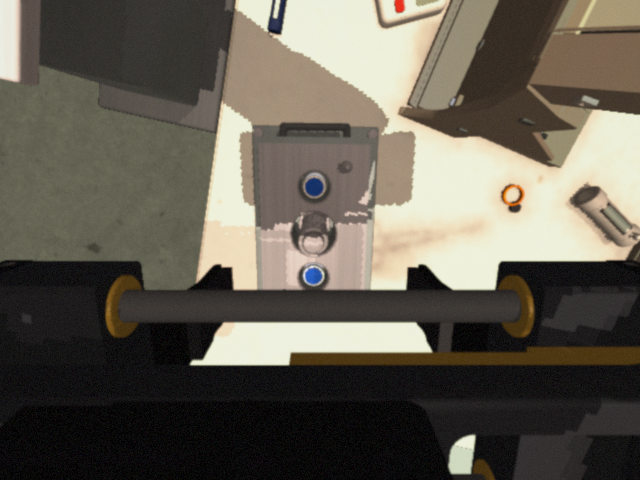

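Call:
carry_out(
  motion="87 6 -38 0 0; 87 13 -75 0 0; 87 13 -75 0 0; 87 13 -75 0 0",
)

```text
time: 2.25
ee_pos: [493.1, -303.4, 192.4]
ee_rot: [[-0.204, 0.979, 0.001], [0.979, 0.204, 0.001], [0.0, 0.001, -1.0]]
contact_force: [0.4, 0.7, -0.3]
opening: 87.1
```

```bash
python3 - <<'E'
from h import *
import json
o=get_obs(); c=get_calibration("wrist"); im=capture("wrist"); cv2.imwrite("pics/ws2.png",im)
json.dump({k:np.array(v).tolist() for k,v in c.items() if k!="name"},open("ws2.json","w"))
print(o["ee_pos"],o["joints"],np.abs(o["joint_velocities"]).max())
y=np.radians(11.6);R=np.array([[np.cos(y),-np.sin(y)],[np.sin(y),np.cos(y)]])
for p,z in [((28,62),92),((-28,-62),92),((0,0),108)]:
    q=proj(c,[*(np.array([480,-230])+R@p),z])[0];print(q.round(1))
a=cv2.resize(im[30:280,220:420],None,fx=2.4,fy=2.4,interpolation=2); b0=cv2.imread("pics/ws.png")[135:195,316:376]
cv2.imwrite("pics/c3.png",np.hstack([a,np.vstack([cv2.resize(b0,(300,300),interpolation=2),np.zeros((300,300,3),np.uint8)])]))
E
```

```text
[ 493.09753534 -303.37183285  192.41722382] [ 0.856812    0.19302324 -0.39957244  1.62217534  0.0759238   1.34150405
  0.65182518] 0.039682476872687236
[358.9  54.9]
[289.7 212.4]
[322.7 137.2]
```

View pics/c3.png

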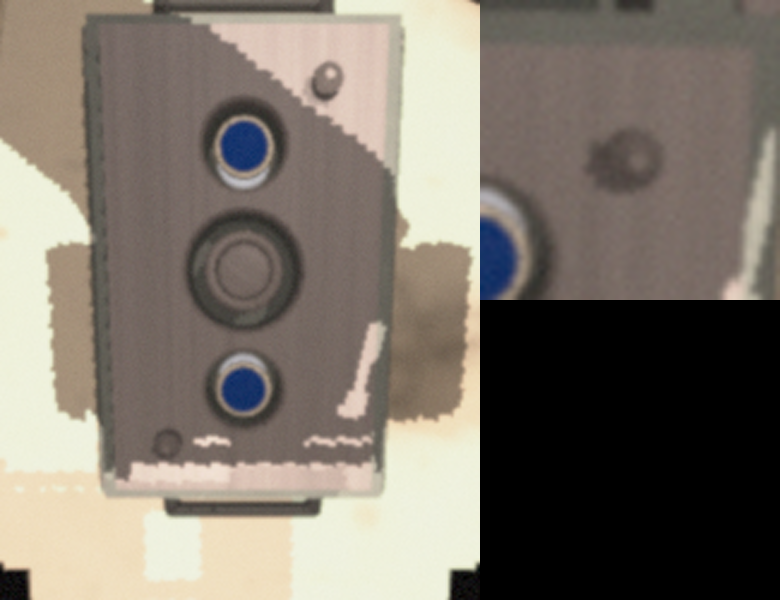

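```bash
python3 - <<'E'
from h import *
im=cv2.imread("pics/ws2.png")
def cr(u,v,h,s): 
    a=im[v-h:v+h,u-h:u+h].astype(float); a=(a-a.min())/(a.max()-a.min())*255
    return cv2.resize(a.astype(np.uint8),(s,s),interpolation=cv2.INTER_CUBIC)
a=cr(356,62,12,266);b=cr(290,214,12,266);d=cr(322,142,24,266)
cv2.imwrite("pics/c4.png",np.hstack([a,b,d]))
E
```

```text
(no output)
```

View pics/c4.png

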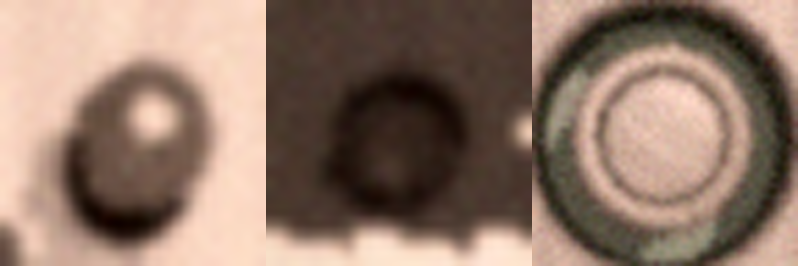

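```bash
python3 - <<'E'
from h import *
import json
c=json.load(open("ws2.json"))
P=[on_z(c,357.2,60.1,92),on_z(c,289.4,214.1,89),on_z(c,321.1,141.9,108)]
for p in P: print(p.round(1))
d=P[0]-P[1];print(np.hypot(*d[:2]),"yaw",np.degrees(np.arctan2(d[1],d[0]))-65.69,"mid",(P[0]+P[1])/2)
c1=json.load(open("ws.json"))
print(on_z(c1,316+150/5-.5,135+155/5-.5,92))
for z in (75,86,92): print(z,proj(c,[*P[0][:2],z]))
E
```

```text
[ 494.5 -167.5   92. ]
[ 464.9 -298.5   89. ]
[ 479.5 -233.7  108. ]
134.29062813603366 yaw 11.584269823251347 mid [ 479.68916074 -233.00688074   90.5       ]
[ 492.96950994 -166.72948357   92.        ]
75 [[354.97949914  65.19412505]]
86 [[356.38582886  61.96780963]]
92 [[357.2  60.1]]
```

Call:
carry_out(
  motion="87 -27 40 0 -0.04; 87 -53 82 0 -0.08; 87 -53 130 0 -0.12; 87 -53 178 0 -0.16; 87 -53 226 0 -0.20",
)

```text
time: 2.8
ee_pos: [439.7, -73.5, 192.8]
ee_rot: [[-0.006, 1.0, 0.002], [1.0, 0.006, -0.001], [-0.001, 0.002, -1.0]]
contact_force: [0.4, 0.5, 0.1]
opening: 87.1
```

Call:
carry_out(
  motion="87 0 48 0 -0.04; 87 0 96 0 -0.08; 87 0 144 -10 -0.12; 87 6 190 -30 -0.16; 87 13 220 -60 -0.20",
)

```text
time: 3.3
ee_pos: [453.1, 150.9, 134.3]
ee_rot: [[0.191, 0.982, 0.008], [0.982, -0.191, -0.002], [-0.001, 0.008, -1.0]]
contact_force: [0.9, -0.8, -0.8]
opening: 87.5
```

Call:
carry_out(
  motion="87 0 -16 0 0; 87 0 -16 0 0; 87 0 -16 0 0",
)

```text
time: 3.6
ee_pos: [453.1, 134.7, 134.7]
ee_rot: [[0.192, 0.981, 0.008], [0.981, -0.192, -0.003], [-0.001, 0.009, -1.0]]
contact_force: [-0.4, 0.1, 0.9]
opening: 87.3
```

```bash
python3 - <<'E'
from h import *
import json
o=get_obs(); c=get_calibration("wrist"); im=capture("wrist"); cv2.imwrite("pics/wp.png",im)
json.dump({k:np.array(v).tolist() for k,v in c.items() if k!="name"},open("wp.json","w"))
print(o["ee_pos"],o["joints"],np.abs(o["joint_velocities"]).max())
y=np.radians(-10.6);R=np.array([[np.cos(y),-np.sin(y)],[np.sin(y),np.cos(y)]])
Q=[proj(c,[*(np.array([467,205])+R@p),z])[0] for p,z in [((28,62),10),((-28,-62),10),((0,0),72)]]
def cr(q,h,s):
    u,v=[int(round(t)) for t in q]; u=max(h,u);v=max(h,v);print(u-h,v-h,s/2/h)
    return cv2.resize(im[v-h:v+h,u-h:u+h],(s,s),interpolation=cv2.INTER_CUBIC)
print(Q)
cv2.imwrite("pics/c5.png",np.hstack([np.vstack([cr(Q[0],20,300),cr(Q[1],20,300)]),cv2.resize(im[0:240,220:420],(500,600),interpolation=2)]))
E
```

```text
[453.10756302 134.70006889 134.66615086] [ 0.55460535  0.00798448 -0.8957444   1.93171204  0.01255064  1.19796013
 -0.53836791] 0.00999538142969271
[array([351.1995025 ,  65.24609076]), array([289.2602334, 210.6510004]), array([319.36670019, 139.98546323])]
331 45 7.5
269 191 7.5
```

View pics/c5.png

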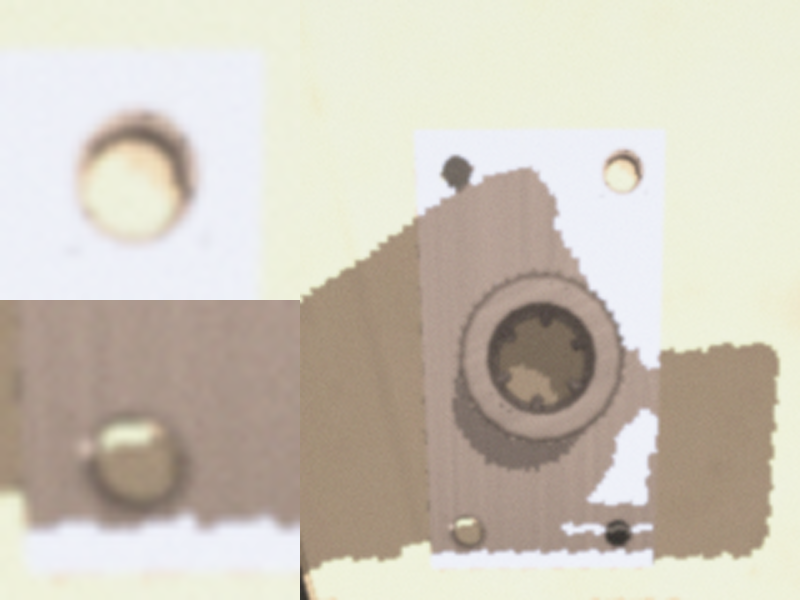

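```bash
python3 - <<'E'
from h import *
import json
c=json.load(open("wp.json"))
P=[on_z(c,348.8,68,10),on_z(c,286.8,211.8,10),on_z(c,316.1,141.9,72)]
for p in P: print(p.round(1))
d=P[0]-P[1];print(np.hypot(*d[:2]),"yaw",np.degrees(np.arctan2(d[1],d[0]))-65.69,"mid",(P[0]+P[1])/2)
E
```

```text
[503.6 259.1  10. ]
[425.6 148.6  10. ]
[464.5 204.2  72. ]
135.2241280841065 yaw -10.904882524820444 mid [464.57922073 203.8300554   10.        ]
```

Call:
carry_out(
  motion="87 6 36 0 0; 87 11.5 69 0 0; 87 11.5 69 -40 0; 87 11.5 69 -80 0; 87 11.5 69 -94 0",
)

```text
time: 4.15
ee_pos: [462.9, 202.3, 38.4]
ee_rot: [[0.192, 0.981, 0.005], [0.981, -0.192, -0.005], [-0.004, 0.006, -1.0]]
contact_force: [0.1, 0.2, 0.4]
opening: 86.8
```

Call:
carry_out(
  motion="87 0 0 0 0; 40 0 0 0 0; 40 0 0 0 0; 40 0 0 0 0; 40 0 0 0 0",
  newtons=25,
)

```text
time: 4.65
ee_pos: [463.8, 202.4, 39.5]
ee_rot: [[0.193, 0.981, 0.007], [0.981, -0.193, -0.005], [-0.003, 0.008, -1.0]]
contact_force: [0.1, -0.3, 0.5]
opening: 62.9
```

Call:
carry_out(
  motion="40 0.7 1.6 1.5 0; 40 0.7 1.6 1.5 0; 40 0.7 1.6 1.5 0; 40 0.7 1.6 1.5 0; 40 0.7 1.6 1.5 0",
)

```text
time: 5.15
ee_pos: [462.9, 205.0, 41.5]
ee_rot: [[0.192, 0.981, 0.005], [0.981, -0.192, -0.004], [-0.003, 0.005, -1.0]]
contact_force: [-6.2, 1.7, 8.1]
opening: 40.3
```

```bash
python3 - <<'E'
from h import *
o=get_obs();print(o["opening"],o["contact_force"],o["ft_torque"])
im=capture("wrist"); im2=capture("scene"); im3=capture("top")
cv2.imwrite("pics/g.png",np.vstack([np.hstack([cv2.resize(im2[200:290,220:340],(400,300)),cv2.resize(im3[200:275,190:290],(400,300))]),np.hstack([im[80:380,120:520],np.zeros((300,400,3),np.uint8)])]))
E
```

```text
40.28520822541565 [-6.17452064  1.67169625  8.07546156] [0.12957823 1.32742661 0.05416844]
```

View pics/g.png

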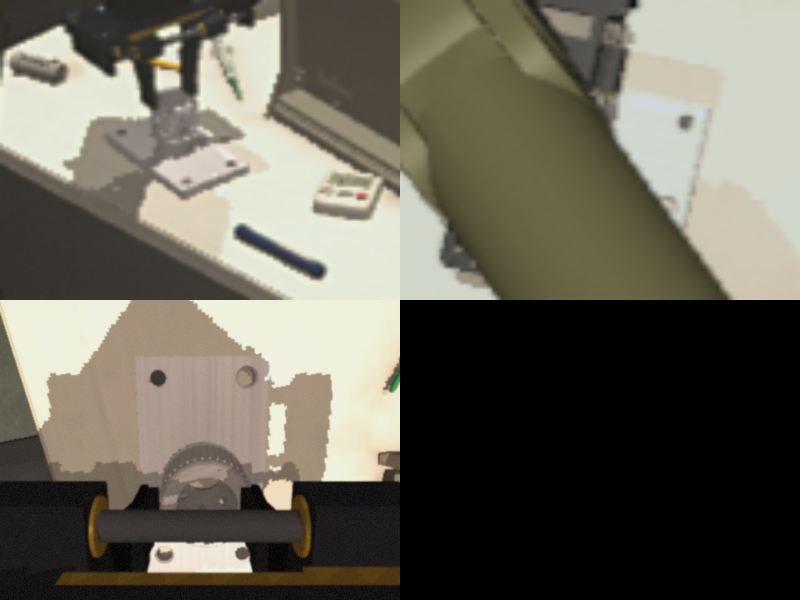

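```bash
python3 - <<'E'
from h import *
c=get_calibration("scene"); o=get_obs(); E=np.array(o["ee_rot"]);p=np.array(o["ee_pos"])
s=lambda X:((proj(c,X)-[220,200])*3.333).round(0).tolist()
w=get_calibration("wrist"); q=lambda X:(proj(w,X)-[120,80]+[0,300]).round(0).tolist()
for n,X in [("tip+",p+E[:,1]*24),("tip-",p-E[:,1]*24),("tip-o",p-E[:,1]*38),("nutbot",[464.6,204,30]),("nuttop",[464.6,204,72])]: print(n,s(X),q(X))
for z in (30,72):
  a=np.linspace(0,6.28,5)[:4]; print(z,[ (s([464.6+25*np.cos(t),204+25*np.sin(t),z]),q([464.6+25*np.cos(t),204+25*np.sin(t),z])) for t in a])
E
```

```text
tip+ [[192.0, 116.0]] [[241.0, 484.0]]
tip- [[153.0, 130.0]] [[159.0, 484.0]]
tip-o [[142.0, 135.0]] [[136.0, 484.0]]
nutbot [[175.0, 132.0]] [[203.0, 479.0]]
nuttop [[173.0, 97.0]] [[204.0, 505.0]]
30 [([[192.0, 123.0]], [[243.0, 471.0]]), ([[159.0, 124.0]], [[195.0, 440.0]]), ([[158.0, 141.0]], [[164.0, 486.0]]), ([[192.0, 140.0]], [[210.0, 515.0]])]
72 [([[190.0, 88.0]], [[253.0, 496.0]]), ([[156.0, 90.0]], [[195.0, 458.0]]), ([[156.0, 106.0]], [[156.0, 514.0]]), ([[190.0, 105.0]], [[213.0, 549.0]])]
```

```bash
python3 - <<'E'
from h import *
c=get_calibration("scene"); p=np.array([293.085,-580.198,192.287]); y=np.array([.451,-.8925,0])
for dz in (0,30):
  for s in (44,58,-44,-58): print(dz,s,proj(c,p+y*s+[0,0,dz])[0].round(0))
E
```

```text
0 44 [490. 332.]
0 58 [497. 333.]
0 -44 [447. 326.]
0 -58 [440. 324.]
30 44 [492. 321.]
30 58 [500. 322.]
30 -44 [449. 315.]
30 -58 [442. 314.]
```

Call:
carry_out(
  motion="60 0 0 3 0; 60 0 0 6 0; 60 0 0 10 0; 60 0 0 10 0",
)

```text
time: 5.7
ee_pos: [463.6, 205.0, 52.1]
ee_rot: [[0.192, 0.981, 0.006], [0.981, -0.192, -0.004], [-0.003, 0.007, -1.0]]
contact_force: [-0.2, 0.7, 0.0]
opening: 58.2
```

```bash
python3 - <<'E'
from h import *
o=get_obs();c=get_calibration("scene");im=capture("scene");E=np.array(o["ee_rot"]);p=np.array(o["ee_pos"])
a=cv2.resize(im[190:265,225:325],(800,600),interpolation=cv2.INTER_CUBIC)
for s in (29,-29):
  for dz,col in ((0,(0,0,255)),(30,(0,255,0)),(60,(255,0,0))):
    q=(proj(c,p+E[:,1]*s+[0,0,dz])[0]-[225,190]+.5)*8
    cv2.circle(a,tuple(q.astype(int)),4,col,-1)
for z in (30,72): 
  q=np.array([(proj(c,[464.6+25*np.cos(t),204+25*np.sin(t),z])[0]-[225,190]+.5)*8 for t in np.linspace(0,6.28,40)]); cv2.polylines(a,[q.astype(np.int32)],True,(0,255,255),1)
cv2.imwrite("pics/g2.png",a)
E
```

```text
(no output)
```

View pics/g2.png

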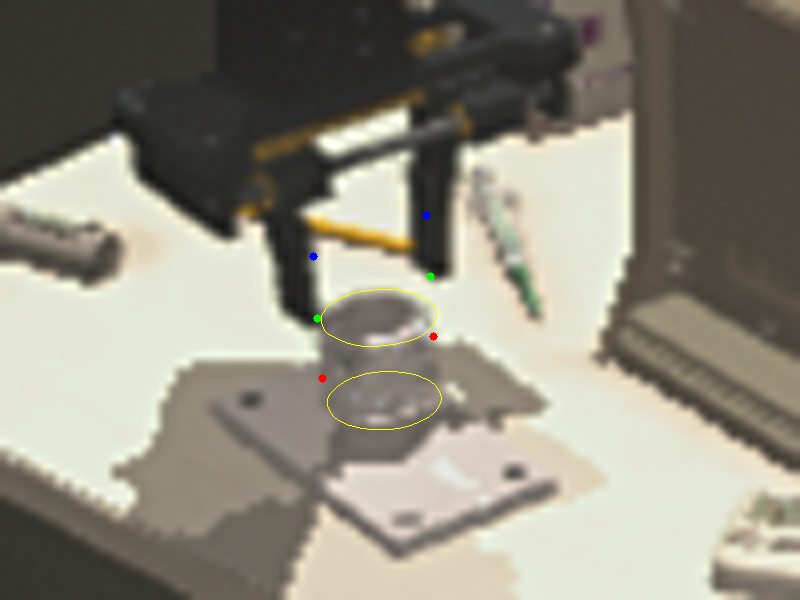

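```bash
python3 - <<'E'
from h import *
import json
c=json.load(open("ws.json")); p=np.array([482.99,-222.49,193.19]);x=np.array([-.215,.977,0]);y=np.array([.977,.215,0])
for dz in (0,30):
  for dx in (-9.5,9.5): print(dz,dx,[proj(c,p+y*s+x*dx+[0,0,dz])[0].round(0).tolist() for s in (43.5,58,-43.5)])
im=cv2.imread("pics/ws.png"); cv2.imwrite("pics/f.png",cv2.resize(im[220:380,180:460],(800,457),interpolation=2))
E
```

```text
0 -9.5 [[393.0, 279.0], [418.0, 279.0], [247.0, 279.0]]
0 9.5 [[395.0, 249.0], [420.0, 248.0], [246.0, 249.0]]
30 -9.5 [[406.0, 301.0], [434.0, 300.0], [236.0, 301.0]]
30 9.5 [[408.0, 265.0], [437.0, 265.0], [234.0, 266.0]]
```

View pics/f.png

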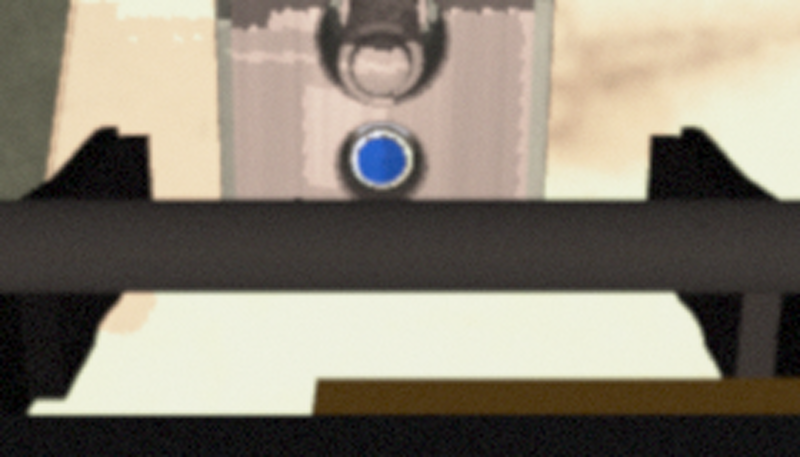

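Call:
carry_out(
  motion="72 1 -1 0 0; 72 1 -1 0 0; 72 1 -1 -15 0; 72 1 -1 -30 0; 72 1 -1 -41 0",
)

```text
time: 6.25
ee_pos: [463.1, 203.4, 8.6]
ee_rot: [[0.192, 0.981, 0.003], [0.981, -0.192, -0.005], [-0.004, 0.004, -1.0]]
contact_force: [1.1, -1.0, -0.1]
opening: 71.5
```

Call:
carry_out(
  motion="40 0 0 0 0; 40 0 0 0 0; 40 0 0 0 0; 40 0 0 0 0; 40 0 0 0 0",
  newtons=30,
)

```text
time: 6.75
ee_pos: [464.4, 203.6, 9.2]
ee_rot: [[0.192, 0.981, 0.005], [0.981, -0.192, -0.004], [-0.003, 0.006, -1.0]]
contact_force: [1.4, 0.2, -1.3]
opening: 48.9
```

Call:
carry_out(
  motion="40 0 0 10 0; 40 0 0 40 0; 40 -8 0 80 0; 40 -16 0 120 0; 40 -24 -20 145 0",
)

```text
time: 7.25
ee_pos: [439.5, 187.5, 156.9]
ee_rot: [[0.187, 0.982, 0.007], [0.982, -0.187, -0.001], [0.0, 0.007, -1.0]]
contact_force: [1.3, -0.5, -5.8]
opening: 49.1
```

Call:
carry_out(
  motion="40 0 -40 0 0.035; 40 0 -80 0 0.07; 40 0 -120 0 0.11; 40 0 -160 0 0.15; 40 0 -200 0 0.19",
)

```text
time: 7.75
ee_pos: [438.0, -13.5, 156.8]
ee_rot: [[-0.005, 1.0, 0.006], [1.0, 0.005, -0.0], [-0.0, 0.006, -1.0]]
contact_force: [1.2, -0.3, -5.6]
opening: 49.1
```

Call:
carry_out(
  motion="40 0 -45 0 0.045; 40 0 -90 0 0.09; 40 5 -135 0 0.135; 40 22 -180 0 0.18; 40 41 -215 0 0.194",
)

```text
time: 8.25
ee_pos: [477.5, -231.3, 156.3]
ee_rot: [[-0.196, 0.981, 0.003], [0.981, 0.196, 0.001], [-0.0, 0.003, -1.0]]
contact_force: [0.3, -0.1, -4.9]
opening: 49.0
```

Call:
carry_out(
  motion="40 1 -4 0 0; 40 1 -4 0 0; 40 1 -4 0 0; 40 1 -4 0 0",
)

```text
time: 8.65
ee_pos: [478.2, -233.2, 156.3]
ee_rot: [[-0.198, 0.98, 0.003], [0.98, 0.198, 0.001], [0.001, 0.003, -1.0]]
contact_force: [-0.7, -0.4, -5.0]
opening: 48.7
```

```bash
python3 - <<'E'
from h import *
import json
o=get_obs(); c=get_calibration("wrist"); im=capture("wrist"); cv2.imwrite("pics/wh.png",im)
json.dump({k:np.array(v).tolist() for k,v in c.items() if k!="name"},open("wh.json","w"))
E=np.array(o["ee_rot"]);print(o["ee_pos"],np.degrees(np.arctan2(E[1,0],E[0,0])),E[:,2])
print(o["contact_force"],o["joints"])
m=masks_of("wrist","cover_plate")
for k in m[:2]: print(k["score"],k["box"])
a=im[80:380,220:420].copy()
cv2.imwrite("pics/c8.png",np.hstack([cv2.resize(im[80:280,225:425],(600,600),interpolation=2)]))
E
```

```text
[ 478.2330199  -233.20509533  156.34882728] 101.43630003069043 [ 0.00286633  0.00128785 -0.99999506]
[-0.66331054 -0.43538697 -5.02491872] [ 0.87075438  0.11910831 -0.49747324  1.77965085  0.0573134   1.25544685
  0.55818593]
0.96 [242.6, 130.5, 397.6, 353.6]
```

View pics/c8.png

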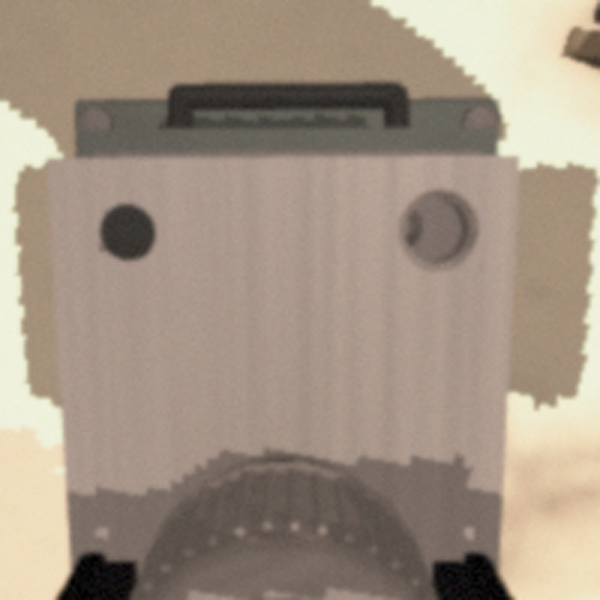

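```bash
python3 - <<'E'
from h import *
import json
c=json.load(open("wh.json"))
h=on_z(c,371.2,156.2,157.1);b=on_z(c,267.2,156.8,157.1)
d=(h-b)[:2]; a=np.arctan2(d[1],d[0]); print(h,b,np.hypot(*d),np.degrees(a))
R=lambda a:np.array([[np.cos(a),-np.sin(a)],[np.sin(a),np.cos(a)]])
print("centre", (h+b)[:2]/2-R(a)@[0,62])
# edges from image gradient: far plate edge line fit
g=cv2.cvtColor(cv2.imread("pics/wh.png"),6).astype(float)
pts=[]
for u in range(250,390,3):
    col=g[125:138,u]; pts.append((u,125+np.argmax(np.abs(np.gradient(cv2.GaussianBlur(col.reshape(-1,1),(1,3),0).ravel())))))
pts=np.array(pts,float); 
vx,vy,x0,y0=cv2.fitLine(pts.astype(np.float32),cv2.DIST_HUBER,0,.01,.01).ravel()
P=[on_z(c,u,y0+(u-x0)*vy/vx,157.1) for u in (250,390)]; d=P[1]-P[0]; print(np.degrees(np.arctan2(d[1],d[0])), np.std(pts[:,1]-(y0+(pts[:,0]-x0)*vy/vx)))
# side edges
for n,(u0,u1) in {"L":(240,252),"R":(387,402)}.items():
    P=[]
    for v in range(140,212,3):
        r=g[v,u0:u1]; P.append((u0+np.argmax(np.abs(np.gradient(r))),v))
    P=np.array(P,np.float32); vx,vy,x0,y0=cv2.fitLine(P,cv2.DIST_HUBER,0,.01,.01).ravel()
    q=[on_z(c,x0+(v-y0)*vx/vy,v,157.1) for v in (210,140)]; d=q[1]-q[0]; print(n,np.degrees(np.arctan2(d[1],d[0]))-90,q)
E
```

```text
[ 492.95705151 -166.93581221  157.1       ] [ 437.57370109 -178.42960774  157.1       ] 56.56344083201552 11.724256977373818
centre [ 477.86389069 -233.38919591]
11.948258900810652 0.306562643008008
L 12.05870695896013 [array([ 429.7971973 , -209.86660741,  157.1       ]), array([ 421.83986379, -172.61800698,  157.1       ])]
R 11.591192662733263 [array([ 512.47728717, -193.24257577,  157.1       ]), array([ 504.81186862, -155.87040392,  157.1       ])]
```

Call:
carry_out(
  motion="40 1.2 0 -12 -0.002; 40 1.2 0 -24 -0.002; 40 1.2 0 -34 -0.002; 40 1.2 0 -38 -0.002; 40 1.2 0 -42 -0.002",
)

```text
time: 9.25
ee_pos: [479.3, -233.7, 113.7]
ee_rot: [[-0.196, 0.981, 0.003], [0.981, 0.196, 0.001], [0.0, 0.003, -1.0]]
contact_force: [0.2, -0.3, -4.8]
opening: 48.8
```

Call:
carry_out(
  motion="40 0 0.3 -3 0; 40 0 0.3 -6 0; 40 0 0.3 -8 0; 40 0 0.3 -8 0",
)

```text
time: 9.65
ee_pos: [479.2, -233.4, 105.6]
ee_rot: [[-0.196, 0.981, 0.002], [0.981, 0.196, 0.001], [0.001, 0.003, -1.0]]
contact_force: [-0.6, 0.5, -6.6]
opening: 48.9
```

```bash
python3 - <<'E'
from h import *
import json
o=get_obs(); c=get_calibration("wrist"); im=capture("wrist"); cv2.imwrite("pics/wd.png",im)
json.dump({k:np.array(v).tolist() for k,v in c.items() if k!="name"},open("wd.json","w"))
print(o["ee_pos"],o["contact_force"],o["ft_torque"])
q=im[130:180,346:396]; 
print(346,130)
q2=cv2.convertScaleAbs(q,alpha=1.3)
cv2.imwrite("pics/c9.png",cv2.resize(q2,(600,600),interpolation=2))
E
```

```text
[ 479.19315929 -233.40696982  105.59069659] [-0.5873493   0.52847775 -6.61095568] [ 0.04884217 -0.08814436  0.02747147]
346 130
```

View pics/c9.png

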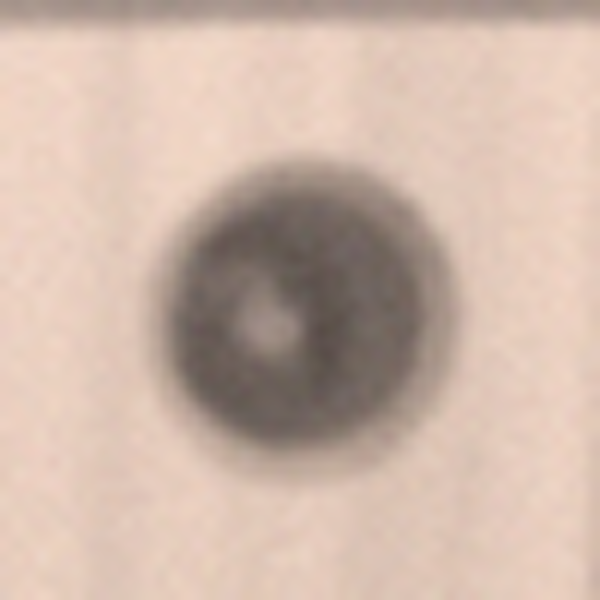

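```bash
python3 - <<'E'
from h import *
import json
c=json.load(open("wd.json"))
h=on_z(c,371.2,156.0,106.4); t=on_z(c,368.4,156.2,92); print(h,t,t-h)
print(proj(c,[*h[:2],92]),proj(c,[*h[:2],75]))
E
```

```text
[ 494.06961    -167.07098665  106.4       ] [ 494.66539929 -167.37876338   92.        ] [  0.59578929  -0.30777674 -14.4       ]
[[367.52806725 155.46577632]] [[363.79831026 154.92316882]]
```

Call:
carry_out(
  motion="40 0.5 -0.3 -3 0; 40 0.5 -0.3 -6 0; 40 0.5 -0.3 -9 0; 40 0.5 -0.3 -12 0; 40 0.5 -0.3 -12 0",
)

```text
time: 10.2
ee_pos: [479.4, -233.6, 93.2]
ee_rot: [[-0.196, 0.981, 0.002], [0.981, 0.196, 0.001], [0.001, 0.002, -1.0]]
contact_force: [-0.7, 0.0, -5.6]
opening: 49.3
```

Call:
carry_out(
  motion="40 0 0 -3 0; 40 0 0 -6 0; 40 0 0 -9 0; 40 0 0 -10 0; 40 0 0 -10 0",
)

```text
time: 10.7
ee_pos: [479.5, -233.6, 83.5]
ee_rot: [[-0.196, 0.981, 0.002], [0.981, 0.196, 0.001], [0.001, 0.002, -1.0]]
contact_force: [-1.6, 0.1, -1.8]
opening: 49.2
```

Call:
carry_out(
  motion="40 0 0 -2 0; 40 0 0 -4 0; 40 0 0 -4 0; 40 0 0 -4 0",
)

```text
time: 11.1
ee_pos: [479.6, -233.6, 79.5]
ee_rot: [[-0.196, 0.981, 0.002], [0.981, 0.196, 0.001], [0.001, 0.002, -1.0]]
contact_force: [-0.9, -0.2, -2.4]
opening: 48.8
```

Call:
carry_out(
  motion="40 0 0 -2 0; 40 0 0 -4 0; 40 0 0 -4 0",
)

```text
time: 11.4
ee_pos: [479.6, -233.6, 75.2]
ee_rot: [[-0.196, 0.981, 0.002], [0.981, 0.196, 0.001], [0.001, 0.002, -1.0]]
contact_force: [-1.0, 0.0, -1.8]
opening: 49.0
```

Call:
carry_out(
  motion="40 0 0 -1 0; 40 0 0 -2 0; 40 0 0 -2.5 0; 40 0 0 -2.5 0",
)

```text
time: 11.8
ee_pos: [479.7, -233.7, 74.3]
ee_rot: [[-0.196, 0.981, 0.002], [0.981, 0.196, 0.001], [0.0, 0.002, -1.0]]
contact_force: [-4.2, 2.7, 9.0]
opening: 48.8
```

Call:
carry_out(
  motion="40 0 0 -0.8 -0.145; 40 0 0 -1.0 -0.29; 40 0 0 -1.2 -0.435; 40 0 0 -1.4 -0.58; 40 0 0 -1.5 -0.725",
  newtons=40,
)

```text
time: 12.3
ee_pos: [479.9, -233.8, 73.6]
ee_rot: [[0.508, 0.861, 0.002], [0.861, -0.508, -0.001], [0.0, 0.002, -1.0]]
contact_force: [-2.0, 1.1, 3.2]
opening: 48.8
```

Call:
carry_out(
  motion="40 0 0 -0.6 -0.145; 40 0 0 -0.8 -0.29; 40 0 0 -1.0 -0.435; 40 0 0 -1.2 -0.58; 40 0 0 -1.3 -0.725",
)

```text
time: 12.8
ee_pos: [479.9, -233.8, 72.8]
ee_rot: [[0.953, 0.302, 0.001], [0.302, -0.953, -0.002], [-0.0, 0.002, -1.0]]
contact_force: [-3.2, 1.5, 2.2]
opening: 49.0
```

Call:
carry_out(
  motion="40 0 0 -0.6 -0.145; 40 0 0 -0.8 -0.29; 40 0 0 -1.0 -0.435; 40 0 0 -1.2 -0.58; 40 0 0 -1.3 -0.725",
)

```text
time: 13.3
ee_pos: [479.9, -233.7, 71.8]
ee_rot: [[0.911, -0.411, -0.001], [-0.411, -0.911, -0.002], [-0.0, 0.003, -1.0]]
contact_force: [-1.6, 0.9, 0.5]
opening: 49.1
```

Call:
carry_out(
  motion="40 0 0 -0.6 -0.145; 40 0 0 -0.8 -0.29; 40 0 0 -1.0 -0.435; 40 0 0 -1.2 -0.58; 40 0 0 -1.3 -0.725",
)

```text
time: 13.8
ee_pos: [479.9, -233.7, 70.9]
ee_rot: [[0.404, -0.915, -0.002], [-0.915, -0.404, -0.001], [0.0, 0.003, -1.0]]
contact_force: [-2.4, 1.7, 0.1]
opening: 48.6
```

```bash
python3 -c "
from h import *
o=get_obs();print(o['joints'],o['ft_torque'],o['joint_torque'])"
```

```text
[ 0.59647292  0.18185028 -0.21306412  1.87848018  0.04532042  1.08749566
 -2.35996822] [0.32125708 0.47551247 0.07604088] [  0.67404991 -37.82007337  -1.20814495 -29.33526993   0.15044547
  -0.90569839   1.39381003]
```

Call:
carry_out(
  motion="62 0 0 0 0; 62 0 0 0 0; 62 0 0 0 0; 62 0 0 0 0.145; 62 0 0 0 0.29",
)

```text
time: 14.3
ee_pos: [480.3, -233.9, 71.1]
ee_rot: [[0.655, -0.756, -0.001], [-0.756, -0.655, -0.002], [0.001, 0.002, -1.0]]
contact_force: [0.4, -0.6, 0.8]
opening: 61.5
```

Call:
carry_out(
  motion="62 0 0 0 0.145; 62 0 0 0 0.29; 62 0 0 0 0.435; 62 0 0 0 0.58; 62 0 0 0 0.725",
)

```text
time: 14.8
ee_pos: [480.8, -234.0, 71.3]
ee_rot: [[0.992, -0.124, 0.001], [-0.124, -0.992, -0.003], [0.002, 0.002, -1.0]]
contact_force: [-0.2, -0.5, 0.2]
opening: 61.7
```

Call:
carry_out(
  motion="62 0 0 0 0.145; 62 0 0 0 0.29; 62 0 0 0 0.435; 62 0 0 0 0.58; 62 0 0 0 0.725",
)

```text
time: 15.3
ee_pos: [481.1, -234.3, 71.5]
ee_rot: [[0.82, 0.572, 0.004], [0.572, -0.82, -0.001], [0.002, 0.003, -1.0]]
contact_force: [-0.3, 0.2, -0.1]
opening: 61.8
```

Call:
carry_out(
  motion="62 0 0 0 0.145; 62 0 0 0 0.29; 62 0 0 0 0.435; 62 0 0 0 0.58; 62 0 0 0 0.725",
)

```text
time: 15.8
ee_pos: [481.5, -234.5, 71.7]
ee_rot: [[0.228, 0.974, 0.004], [0.974, -0.228, 0.001], [0.002, 0.004, -1.0]]
contact_force: [0.8, -0.3, 0.2]
opening: 62.0
```

Call:
carry_out(
  motion="62 0 0 0 0.145; 62 0 0 0 0.29; 62 0 0 0 0.435; 62 0 0 0 0.58; 62 0 0 0 0.725",
)

```text
time: 16.3
ee_pos: [481.9, -234.8, 71.9]
ee_rot: [[-0.482, 0.876, 0.003], [0.876, 0.482, 0.003], [0.001, 0.005, -1.0]]
contact_force: [-0.5, 0.3, 0.6]
opening: 62.0
```

Call:
carry_out(
  motion="62 0 0 0 0.145; 62 0 0 0 0.29; 62 0 0 0 0.435; 62 0 0 0 0.58; 62 0 0 0 0.725",
)

```text
time: 16.8
ee_pos: [482.2, -235.1, 72.1]
ee_rot: [[-0.944, 0.329, 0.001], [0.329, 0.944, 0.005], [0.0, 0.005, -1.0]]
contact_force: [-0.5, -0.3, 0.5]
opening: 62.2
```

Call:
carry_out(
  motion="62 0 0 0 0.145; 62 0 0 0 0.29; 62 0 0 0 0.435; 62 0 0 0 0.58; 62 0 0 0 0.725",
)

```text
time: 17.3
ee_pos: [482.6, -235.3, 72.3]
ee_rot: [[-0.922, -0.387, -0.001], [-0.387, 0.922, 0.004], [-0.0, 0.004, -1.0]]
contact_force: [-0.5, 0.2, 0.1]
opening: 62.3
```

```bash
python3 -c "
from h import *
o=get_obs();print(o['joints'],o['ft_torque'],o['ee_pos'])"
```

```text
[ 1.03547005  0.24537246 -0.70339597  1.85399262  0.17302658  1.10743283
  2.23696286] [ 0.19209901 -0.06936109  0.01669458] [ 482.6302477  -235.32828256   72.28649606]
```

Drifted a bit; recentre on (479.9, -233.7), z 70.9, and regrip.

Call:
carry_out(
  motion="62 -2.7 1.6 -1.4 0; 62 -2.7 1.6 -1.4 0; 40 -2.7 1.6 -1.4 0; 40 -2.7 1.6 -1.4 0; 40 -2.7 1.6 -1.4 0",
  newtons=40,
)

```text
time: 17.8
ee_pos: [480.0, -233.6, 71.0]
ee_rot: [[-0.922, -0.387, -0.001], [-0.387, 0.922, 0.004], [-0.0, 0.004, -1.0]]
contact_force: [0.4, 0.3, 0.1]
opening: 49.3
```

Call:
carry_out(
  motion="40 0 0 0 0; 40 0 0 0 0",
)

```text
time: 18.0
ee_pos: [479.9, -233.6, 71.0]
ee_rot: [[-0.922, -0.386, -0.001], [-0.386, 0.922, 0.004], [-0.0, 0.004, -1.0]]
contact_force: [0.1, -0.3, 0.1]
opening: 49.1
```

Call:
carry_out(
  motion="40 0 0 -0.2 -0.145; 40 0 0 -0.4 -0.29; 40 0 0 -0.6 -0.435; 40 0 0 -0.8 -0.58; 40 0 0 -1.0 -0.725",
)

```text
time: 18.5
ee_pos: [480.0, -233.6, 70.0]
ee_rot: [[-0.945, 0.328, 0.001], [0.328, 0.945, 0.003], [-0.0, 0.004, -1.0]]
contact_force: [-0.1, -0.1, 0.9]
opening: 48.8
```

Call:
carry_out(
  motion="40 0 0 -0.3 -0.145; 40 0 0 -0.5 -0.29; 40 0 0 -0.7 -0.435; 40 0 0 -0.9 -0.58; 40 0 0 -1.1 -0.725",
)

```text
time: 19.0
ee_pos: [480.1, -233.7, 69.1]
ee_rot: [[-0.485, 0.875, 0.004], [0.875, 0.485, 0.001], [-0.001, 0.004, -1.0]]
contact_force: [0.8, -0.4, 0.4]
opening: 48.5
```

Call:
carry_out(
  motion="40 0 0 -0.3 -0.145; 40 0 0 -0.5 -0.29; 40 0 0 -0.7 -0.435; 40 0 0 -0.9 -0.58; 40 0 0 -1.1 -0.725",
)

```text
time: 19.5
ee_pos: [480.1, -233.8, 68.1]
ee_rot: [[0.223, 0.975, 0.003], [0.975, -0.223, -0.002], [-0.001, 0.004, -1.0]]
contact_force: [-0.9, 0.1, 0.9]
opening: 48.9
```

Call:
carry_out(
  motion="40 0 0 -0.3 -0.145; 40 0 0 -0.5 -0.29; 40 0 0 -0.7 -0.435; 40 0 0 -0.9 -0.58; 40 0 0 -1.1 -0.725",
)

```text
time: 20.0
ee_pos: [480.1, -233.9, 67.2]
ee_rot: [[0.817, 0.577, 0.001], [0.577, -0.817, -0.004], [-0.001, 0.004, -1.0]]
contact_force: [-1.0, -0.1, 2.0]
opening: 48.6
```

Call:
carry_out(
  motion="40 0 0 -0.3 -0.145; 40 0 0 -0.5 -0.29; 40 0 0 -0.7 -0.435; 40 0 0 -0.9 -0.58; 40 0 0 -1.1 -0.725",
)

```text
time: 20.5
ee_pos: [479.9, -233.9, 66.2]
ee_rot: [[0.993, -0.115, -0.002], [-0.115, -0.993, -0.004], [-0.001, 0.004, -1.0]]
contact_force: [-0.4, -0.2, 1.4]
opening: 48.7
```

```bash
python3 -c "
from h import *
o=get_obs();print(o['joints'],o['ft_torque'],o['ee_pos'])"
```

```text
[ 0.67520525  0.19202479 -0.30157637  1.8812965   0.06909195  1.07815765
 -1.34028938] [0.09668497 0.18656494 0.0961988 ] [ 479.93852563 -233.8762331    66.19615425]
```

Call:
carry_out(
  motion="40 0 0 -0.3 -0.145; 40 0 0 -0.5 -0.29; 40 0 0 -0.7 -0.435; 40 0 0 -0.9 -0.58; 40 0 0 -1.1 -0.7",
)

```text
time: 21.0
ee_pos: [479.8, -233.8, 65.3]
ee_rot: [[0.682, -0.732, -0.004], [-0.732, -0.682, -0.002], [-0.002, 0.004, -1.0]]
contact_force: [-1.2, 1.0, 1.6]
opening: 49.2
```

Call:
carry_out(
  motion="40 0 0 -0.3 -0.145; 40 0 0 -0.5 -0.29; 40 0 0 -0.7 -0.435; 40 0 0 -0.7 -0.435",
)

```text
time: 21.4
ee_pos: [479.9, -233.8, 64.8]
ee_rot: [[0.309, -0.951, -0.004], [-0.951, -0.309, 0.0], [-0.002, 0.004, -1.0]]
contact_force: [-0.3, 0.7, 2.1]
opening: 49.0
```

```bash
python3 -c "
from h import *
o=get_obs();print(o['joints'],o['ft_torque'],o['ee_pos'])"
```

```text
[ 0.57750793  0.18931181 -0.19230918  1.8825475   0.0425351   1.07772372
 -2.45918822] [ 0.20570255  0.1703251  -0.10130189] [ 479.90755306 -233.82769475   64.79965956]
```

Call:
carry_out(
  motion="62 0 0 0 0; 62 0 0 0 0; 62 0 0 0 0; 62 0 0 0 0.145; 62 0 0 0 0.29",
)

```text
time: 21.9
ee_pos: [479.9, -233.8, 64.7]
ee_rot: [[0.574, -0.819, -0.004], [-0.819, -0.574, -0.001], [-0.002, 0.004, -1.0]]
contact_force: [-0.1, 0.6, 0.1]
opening: 62.2
```

Call:
carry_out(
  motion="62 0 0 0 0.145; 62 0 0 0 0.29; 62 0 0 0 0.435; 62 -0.4 0.2 -0.2 0.58; 62 -0.4 0.2 -0.2 0.725",
)

```text
time: 22.4
ee_pos: [479.5, -233.6, 64.4]
ee_rot: [[0.974, -0.226, -0.003], [-0.226, -0.974, -0.004], [-0.002, 0.004, -1.0]]
contact_force: [0.1, 0.1, 0.4]
opening: 62.2
```

Call:
carry_out(
  motion="62 0 0 0 0.145; 62 0 0 0 0.29; 62 0 0 0 0.435; 62 -0.4 0.2 -0.2 0.58; 62 -0.4 0.2 -0.2 0.725",
)

```text
time: 22.9
ee_pos: [479.0, -233.4, 64.1]
ee_rot: [[0.875, 0.483, 0.001], [0.483, -0.875, -0.004], [-0.002, 0.004, -1.0]]
contact_force: [-0.2, 0.6, 0.5]
opening: 62.0
```

Call:
carry_out(
  motion="62 0 0 0 0.145; 62 0 0 0 0.29; 62 0 0 0 0.435; 62 -0.4 0.2 -0.2 0.58; 62 -0.4 0.2 -0.2 0.725",
)

```text
time: 23.4
ee_pos: [478.6, -233.2, 63.8]
ee_rot: [[0.328, 0.945, 0.003], [0.945, -0.328, -0.003], [-0.002, 0.004, -1.0]]
contact_force: [-0.1, -0.1, 0.5]
opening: 62.1
```

Call:
carry_out(
  motion="62 0 0 0 0.145; 62 0 0 0 0.29; 62 0 0 0 0.435; 62 -0.4 0.2 -0.2 0.58; 62 -0.4 0.2 -0.2 0.725",
)

```text
time: 23.9
ee_pos: [478.1, -233.0, 63.5]
ee_rot: [[-0.387, 0.922, 0.004], [0.922, 0.387, 0.0], [-0.002, 0.004, -1.0]]
contact_force: [-0.2, -0.1, 0.4]
opening: 62.1
```

Call:
carry_out(
  motion="62 0 0 0 0.145; 62 0 0 0 0.29; 62 0 0 0 0.435; 62 -0.4 0.2 -0.2 0.58; 62 -0.4 0.2 -0.2 0.725",
)

```text
time: 24.4
ee_pos: [477.6, -232.9, 63.2]
ee_rot: [[-0.904, 0.427, 0.003], [0.427, 0.904, 0.003], [-0.002, 0.004, -1.0]]
contact_force: [0.8, 0.4, 0.5]
opening: 61.9
```

Call:
carry_out(
  motion="62 2.2 -0.8 1.6 0; 62 2.2 -0.8 1.6 0; 40 2.2 -0.8 1.6 0; 40 2.2 -0.8 1.6 0; 40 2.2 -0.8 1.6 0",
  newtons=50,
)

```text
time: 24.9
ee_pos: [479.9, -233.5, 64.8]
ee_rot: [[-0.904, 0.427, 0.003], [0.428, 0.904, 0.003], [-0.002, 0.004, -1.0]]
contact_force: [-0.3, 0.8, 0.4]
opening: 48.5
```

Call:
carry_out(
  motion="40 0 0 0 0; 40 0 0 0 0; 40 0 0 -0.3 -0.145; 40 0 0 -0.5 -0.29; 40 0 0 -0.7 -0.435",
)

```text
time: 25.4
ee_pos: [480.0, -233.5, 64.2]
ee_rot: [[-0.635, 0.772, 0.004], [0.772, 0.635, 0.001], [-0.002, 0.004, -1.0]]
contact_force: [0.0, 0.3, 0.6]
opening: 48.9
```

Call:
carry_out(
  motion="40 0 0 -0.3 -0.145; 40 0 0 -0.4 -0.29; 40 0 0 -0.6 -0.435",
)

```text
time: 25.7
ee_pos: [480.2, -233.6, 64.1]
ee_rot: [[-0.245, 0.969, 0.005], [0.969, 0.245, -0.001], [-0.002, 0.004, -1.0]]
contact_force: [-0.6, -0.4, 3.3]
opening: 49.1
```

```bash
python3 -c "
from h import *
o=get_obs();print(o['joints'],o['ft_torque'],o['ee_pos'])"
```

```text
[ 0.85230999  0.20957549 -0.49454347  1.88164319  0.11192559  1.07276441
  0.56141753] [0.01888685 0.16805818 0.1718416 ] [ 480.16154678 -233.55722434   64.07356731]
```

Call:
carry_out(
  motion="40 0 0 0 -0.145; 40 0 0 0 -0.29; 40 0 0 0 -0.435; 40 0 0 0 -0.58",
)

```text
time: 26.1
ee_pos: [480.3, -233.6, 64.1]
ee_rot: [[0.331, 0.943, 0.004], [0.943, -0.331, -0.004], [-0.003, 0.005, -1.0]]
contact_force: [1.3, -0.4, -0.1]
opening: 49.0
```

```bash
python3 -c "
from h import *
o=get_obs();print(o['joints'][6],o['ft_torque'],o['ee_pos'],o['contact_force'])"
```

```text
-0.014858391533962364 [-0.06029753 -0.0300179   0.19122627] [ 480.32416365 -233.63715446   64.11940359] [ 1.31824928 -0.4443379  -0.10098813]
```

Call:
carry_out(
  motion="40 0 0 0 -0.145; 40 0 0 -0.2 -0.29; 40 0 0 -0.3 -0.435; 40 0 0 -0.4 -0.58; 40 0 0 -0.5 -0.725",
  newtons=60,
)

```text
time: 26.6
ee_pos: [480.3, -233.9, 63.9]
ee_rot: [[0.875, 0.484, -0.0], [0.484, -0.875, -0.007], [-0.003, 0.006, -1.0]]
contact_force: [-1.1, -0.6, 2.8]
opening: 48.7
```

```bash
python3 -c "
from h import *
o=get_obs();print(o['joints'][6],o['ft_torque'],o['ee_pos'],o['contact_force'])"
```

```text
-0.733117128938275 [-0.08914009  0.27583513  1.08886299] [ 480.33375427 -233.85260219   63.92581523] [-1.13904829 -0.57890135  2.75513777]
```

Call:
carry_out(
  motion="40 0 0 0 -0.1; 40 0 0 0 -0.1",
)

```text
time: 26.8
ee_pos: [480.4, -233.9, 63.9]
ee_rot: [[0.919, 0.394, -0.001], [0.394, -0.919, -0.007], [-0.004, 0.006, -1.0]]
contact_force: [0.1, -0.2, -0.3]
opening: 49.0
```

```bash
python3 -c "
from h import *
o=get_obs();E=o['ee_rot'];print(np.degrees(np.arctan2(E[1][0],E[0][0])),o['ft_torque'],o['ee_pos'],o['contact_force'])"
```

```text
23.196523880993464 [ 0.03002326 -0.0209981  -0.39758192] [ 480.35299631 -233.86711707   63.85747058] [ 0.07873729 -0.16754106 -0.3295188 ]
```

Call:
carry_out(
  motion="40 0 0 0 -0.06; 40 0 0 0 -0.12; 40 0 0 0 -0.18; 40 0 0 0 -0.24",
)

```text
time: 27.2
ee_pos: [480.2, -234.0, 63.8]
ee_rot: [[0.986, 0.169, -0.003], [0.169, -0.986, -0.007], [-0.004, 0.007, -1.0]]
contact_force: [-0.2, -1.3, -0.1]
opening: 48.9
```

```bash
python3 -c "
from h import *
o=get_obs();E=o['ee_rot'];print(np.degrees(np.arctan2(E[1][0],E[0][0])),o['ft_torque'],o['ee_pos'],o['contact_force'])"
```

```text
9.716175678871593 [-0.10281028  0.12208545  1.57938745] [ 480.2333146  -233.98560739   63.80079367] [-0.17312041 -1.31175548 -0.1167967 ]
```

Call:
carry_out(
  motion="65 0 0 0 0; 65 0 0 0 0; 65 0 0 0 0; 65 0 0 15 0; 65 0 0 50 0",
)

```text
time: 27.7
ee_pos: [478.0, -233.0, 112.3]
ee_rot: [[0.986, 0.169, -0.008], [0.169, -0.986, -0.004], [-0.009, 0.003, -1.0]]
contact_force: [0.1, 0.8, -0.1]
opening: 64.8
```

Call:
carry_out(
  motion="65 0 0 40 0; 65 0 0 80 0; 65 0 -45 90 0; 65 0 -70 90 0; 65 0 -70 90 0",
)

```text
time: 28.2
ee_pos: [476.8, -308.1, 203.9]
ee_rot: [[0.987, 0.163, -0.007], [0.163, -0.987, -0.007], [-0.008, 0.006, -1.0]]
contact_force: [-0.1, -0.6, -0.9]
opening: 64.9
```

```bash
python3 - <<'E'
from h import *
o=get_obs(); c=get_calibration("wrist"); im=capture("wrist"); cv2.imwrite("pics/end.png",im);E=o["ee_rot"]
print(o["ee_pos"],np.degrees(np.arctan2(E[1][0],E[0][0])),o["contact_force"])
y=np.radians(11.6);R=np.array([[np.cos(y),-np.sin(y)],[np.sin(y),np.cos(y)]])
def poly(pts,z,col):
    q=np.array([proj(c,[*(np.array([479.7,-233.5])+R@p),z])[0] for p in pts]); cv2.polylines(im,[(q*16).astype(np.int32)],True,col,1,shift=4)
ci=lambda r:[(r*np.cos(t),r*np.sin(t)) for t in np.linspace(0,6.28,50)]
poly([(-42,-75),(42,-75),(42,75),(-42,75)],85,(0,255,0)); poly(ci(25),127,(0,0,255)); poly(ci(24),85,(255,0,0))
cv2.imwrite("pics/e.png",cv2.resize(im[:330,140:580],(800,600),interpolation=2))
E
```

```text
[ 476.80438503 -308.11647306  203.90583883] 9.377115316190476 [-0.05413378 -0.62241592 -0.90242625]
```

View pics/e.png

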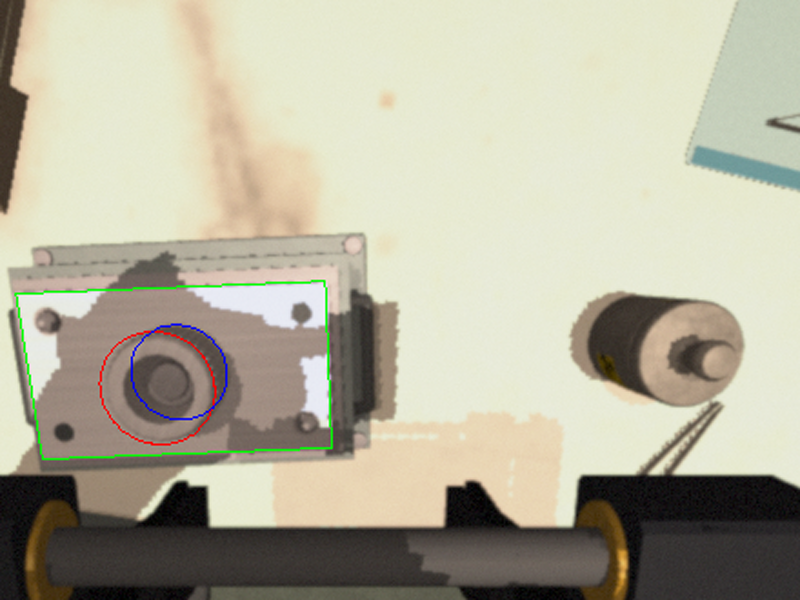

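```bash
python3 -c "
from rig import job_done; print(job_done())"
```

```text
the job is handed in; nothing more can be done
None
```

The store is closed: the cover plate sits flat on the deck over both dowel pins, and the nut is screwed home and tight. I handed the job in at about 28 s of the 72 s allowed; the hand-in reports no verdict.

**Sequence:** I lifted the plate by the nut and turned it about 22.5°. I checked the pin through its hole before lowering, then seated the plate. The nut met the thread about 10 mm above home, and I screwed it down in three grips.

**Last checks:**
- **Plate:** in the final wrist picture its outline matches the seated pose at my measured store position, and both pins show in their holes.
- **Nut height:** its top projects where it should when home. The final tool height was 63.8 mm; I expected about 64.2 mm.
- **Tightness:** the last torque reading before I let go was about 1.6 N m. One reading just before it was -0.4 N m, which I put down to springback, so I turned the nut further. At that torque the fingers may also have been slipping. I had no way to measure the 8 N pressing force directly.
- **Bystanders:** I touched none of them as far as I know, but only the lead pot shows in the last picture. I did not check the others again.

**What disagreed:**
- **Fingertips:** both cameras showed them about 30 mm above the reported TCP. My first grip therefore closed on the nut's top edge with about 8 N. I opened, went 30 mm lower and gripped correctly.
- **Store position:** the top and wrist cameras differed by about 3 mm in y. I used the wrist camera's value.

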